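# Shut the slide scanner's drawer and start the scan

## Task

The slides are loaded, so close up the scanner: push its loading drawer fully shut. Then flip the hinged guard on the small start console all the way back until it stays open by itself, and press the button beneath it fully down and let go. Leave the guard open and the drawer shut, and leave the loose things on and around the machines where they stand.

Things in the scene. Friction and masses are not known exactly. Their poses are not given: they have to be found in the camera images.
- scanner: White slide scanner, fixed to the bench, 200 mm deep (its x) by 180 wide (its y) by 100 high, blue panel on its top. Origin: centre of its underside; its own -x is its front, where the grey drawer is. It may stand left or right of the console, turned by up to 0.25 rad.
- tray (a joint): The scanner's drawer: how far it is out, in m: 0 = fully shut (hard stop), 0.11 = fully out; slides along the scanner's x with about 1.5 N friction and stays where left. Starts 45 to 80 mm out.
- tray_front (a point): Centre of the outer face of the drawer's flat grey front panel, which is 176 mm wide, 80 high (from 10 to 90 mm above the bench), 12 thick, without a handle; moves with the drawer. Its axes are the scanner's: its -x points out of the face. Behind the panel an open steel tray carries a black slide cassette.
- console: White start console, fixed to the bench, 155 mm deep, 150 wide, deck 50 mm above the bench. Origin: on the bench under the button's axis; its -x is its front, whose face is 55 mm before the origin. Two black cheeks, 92 mm clear between, rise to 88 mm above the bench left and right of the button; the guard lies across them. Left or right of the scanner, turned by up to 0.25 rad.
- guard (a joint): The guard, a flat grey plate 106 mm wide, 7 thick, reaching 104 mm forward of the hinge axis: its angle in rad: 0 = shut (level), 2.0 = leaning back on its stop. About 80 g on a nearly free hinge: left below about 1.5 rad it falls shut, past about 1.7 it falls back onto the stop and stays there.
- guard_hinge (a point): Middle of the guard's hinge axis, which is parallel to the console's y: 52 mm behind the button's axis, 93 mm above the bench. Does not move. Its axes are the console's.
- guard_lip (a point): Middle of the front end of the guard's lip; moves with the guard and has its axes (the console's when shut). The lip, 50 mm wide, 7 thick, runs from the plate's front edge forward and up at 30 degrees to 130 mm before and 15 mm above the hinge axis. It stands out 23 mm before the console's front face, with nothing under it down to the bench: fingertips can go under it from the front and lift.
- start (a joint): The start button's travel in m: 0 = up, 0.006 = fully down (5 N); springs back when let go.
- start_top (a point): Centre of the top of the start button, a bare aluminium push button 32 mm across in a round black housing on the console, top 72 mm above the bench; under the guard. Its axes are the console's.
- slidebox: Loose blue box, 90 x 120 x 35 mm, lying on the rear half of the scanner's top. Leave alone. Origin: centre of its underside.
- vial: Small amber vial with white cap, 26 mm across, 58 high, standing between the two machines, near their fronts. Leave alone. Origin: centre of underside.
- reagent: Amber bottle, 60 mm across, 140 high, on the bench's left side. Leave alone. Origin: centre of underside.
- beaker: Glass beaker, 70 mm across, 80 high, on the right side. Leave alone. Origin: centre of underside.
- tipbox: Pipette tip box, 120 x 80 x 60 mm, on the left side. Leave alone. Origin: centre of underside.
- petri: Petri dish, 90 mm across, 15 high, on the right side. Leave alone. Origin: centre of underside.

How it is judged:
On the way, in this order (a step that is already met when the one before it is completed fails the run):
1. the drawer is pushed fully shut (within 4 mm) (value of joint tray below 0.004 m), for 0.2 s.
2. the guard is flipped back past 1.75 rad, drawer still shut (value of joint guard above 1.75 rad and value of joint tray below 0.004 m), for 0.3 s.
3. the start button is pressed down at least 4.5 mm with the guard open and the drawer shut (value of joint start above 0.0045 m and value of joint guard above 1.6 rad and value of joint tray below 0.004 m), for 0.05 s.
At the end, for the whole second after the job is handed in: The drawer is shut within 4 mm, the guard rests open beyond 1.75 rad, and the button, having been pressed at least 4.5 mm down after that, is up again (within 1.5 mm) (all of step 2 and value of joint start below 0.0015 m); the robot touches nothing.
It fails at once if the start button is pressed (over 3 mm) while the drawer is more than 10 mm out (value of joint start above 0.003 m and value of joint tray above 0.01 m).
It fails at once if a loose bystander is moved by more than 30 mm (distance of any of slidebox, vial, reagent, beaker, tipbox, petri from where it was at the start of the episode above 0.03 m).
It also fails if it takes over 54 s, if anything falls off the work surface, if the arm or the gripper's body presses on something with over 40 N, if the wrist force passes 120 N, or if a joint passes its speed limit or range.

## Robot

A 7-joint arm with a two-finger parallel gripper is mounted at the origin on the work surface. World frame = base frame: x ahead of the robot, y to its left, z up, the work surface at z = 0. Lengths are in m, angles in rad, forces in N, time in s.
With the tool pointing down it reaches from about 0.4 to 0.85 m from the base axis. Payload 6.9 kg.
Tool frame: the origin (TCP) lies midway between the tips of the shut fingers; the grasp point (between the pads) lies 19 mm behind it; z points along the fingers, y is the line along which they close (so a half turn about z gives the same grasp; the last joint's range is limited). The gripper opens to 85 mm and grips with 20 to 120 N. Pads are 22 mm wide; open, the fingers measure 114 mm over their backs; the gripper's body (76 mm by 85 mm) begins 54 mm behind the grasp point. The pads swing forward as they close: fully open they stand 13 mm farther back than shut.
Start: joints at [-1.018, 0.507, -0.238, 1.5, 0.126, 1.149, -0.155], TCP at [0.271, 0.563, 0.231] pointing down, gripper open.
Joint ranges: [-3.08, 3.08], [-0.24, 2.05], [-1.43, 1.35], [0, 2.5], [-1.52, 4.66], [0.17, 1.96], [-2.89, 2.89]. Speed limits (rad/s): [2.39, 2.39, 3.14, 3.14, 3.14, 3.14, 3.14].

## Interface

Orientations are given as a unit quaternion [x, y, z, w].
In Python, from station import readout, capture, get_calibration, workorder gives the robot as it stands.
- The arm moves only by the shell command python3 -m pendant 'ROWS' [FORCE]. ROWS is JSON, a list of rows, each an object of numbers: "x", "y", "z": the shift along the tool's x, y, z in cm; "twist": the turn about the tool's z in rad; "claw": the gripper's target within -1 to 1 (fully open at 1, half-way at 0, shut at -1). A call has 1 to 12 rows; each row shifts and turns the commanded pose from where the row before left it, along the tool's axes as they then stand; what a row does not reach is not made up. A row lasts 1/10 s, in which the tool goes at most 50 mm and 8.59 degrees, less where a joint would pass 70% of its speed; a pose out of reach is approached as far as the arm can. A call with a gripper value outside its range is refused whole. The fingers move at their own pace and stop on an object; FORCE is the grip in N (left out, the last holds). Time passes only in rows, so rows that do not move let the fingers close. It gives the time, the measured TCP pose, the force, the opening and the grip force at its end, in the units of the state.
- readout.state(): the state, without advancing time (a new reading comes with each control period).
- capture(name): name is "scene" or "top" or "wrist"; returns (picture, depth): 420x560x3 uint8, red, green, blue; 420x560 float32, m along the optical axis (not along the pixel's ray), 0 where there is no reading.
- get_calibration(name): a dict with "camera_matrix" (3x3 intrinsics, pixels), "rvec" (rotation vector, rad) and "tvec" (3), from world to camera coordinates, as OpenCV has them; the wrist camera has in their place "tool_from_camera" (4x4, takes a point from camera to tool coordinates, whose origin is the TCP and whose axes are the flange's). Camera axes: x right, y down, z forward; pixel columns grow to the right and rows downward; lengths in m; the calibration is good to about 2 mm. A picture is of the moment at which its call begins: read the wrist's pose just before it. get_calibration takes no time and is no camera call.
- workorder.hand_in(): hands the job in; it is judged then, once.
The state is a dict: "time_s": time; "qpos": joint angles; "joint_vel": joint speeds; "effort": joint torques, N m; "position": TCP position; "tcp_rot": TCP orientation; "wrist_force": force on the tool from outside, world axes, zero at the start; "wrist_torque": the same for the moment, N m; "gripper_width": opening from 0.0 (shut) to 1.0 (fully open); "grasp_force": force on a finger pad.
Only numpy, scipy, OpenCV 4.12 (cv2) and the standard library are available. Lean on these libraries where they do the work, as an engineer would, in place of code of your own. Each camera call takes 0.05 s, during which the arm holds its last target. There are 200 camera calls.

## Working session

There is one attempt and no reset: what is moved stays moved. The work goes in short steps, Python scripts to look and compute and a shell command to move; the robot and the scene stay as the last step left them, time stands still between calls to the robot, and variables do not carry over. Pictures are saved under pics/ and viewed, at most 10 in all, crops included, and the job is handed in when it is done.

```bash
mkdir -p pics; ls; python3 - <<'E'
from station import readout, capture, get_calibration
import cv2,numpy as np
s=readout.state(); print(s)
for n in("scene","top"):
    p,d=capture(n); cv2.imwrite(f"pics/{n}0.png",p[:,:,::-1]); np.save(f"{n}_d.npy",d); np.save(f"{n}_p.npy",p); print(n,get_calibration(n),(d>0).mean())
print(get_calibration("wrist"))
E
```

```text
pics
{'time_s': 0.0, 'qpos': array([-1.01746602,  0.50833636, -0.23748931,  1.50115908,  0.12570647,
        1.14888477, -0.15478032]), 'joint_vel': array([-1.13212314e-03,  3.39581324e-04, -1.09924745e-03, -8.42972061e-05,
        8.36397745e-04,  9.74922728e-04, -1.65293457e-04]), 'effort': array([-1.83571494e-03, -6.20568895e+01, -2.18724377e+00, -2.49666756e+01,
        1.27478768e-02,  1.16515509e-02, -4.75480374e-05]), 'position': array([0.27050011, 0.56286437, 0.2304203 ]), 'tcp_rot': array([ 2.22042968e-01,  9.75036466e-01, -8.83162568e-04, -1.71810414e-04]), 'wrist_force': array([-0.62920596,  0.35701498, -0.04777437]), 'wrist_torque': array([-0.02662743,  0.00954022,  0.02666858]), 'grasp_force': 0.0, 'gripper_width': 1.0015758235899146}
scene {'camera_matrix': array([[461.60681135,   0.        , 284.95051767],
       [  0.        , 461.60681135, 211.07349554],
       [  0.        ,   0.        ,   1.        ]]), 'rvec': array([ 2.25416292,  1.07370296, -0.38718298]), 'tvec': array([-0.37145201, -0.26331413,  1.57146191])} 0.995812074829932
top {'camera_matrix': array([[418.03899809,   0.        , 279.98841064],
       [  0.        , 418.03899809, 213.78549783],
       [  0.        ,   0.        ,   1.        ]]), 'rvec': array([ 2.17211707, -2.10755322,  0.19870051]), 'tvec': array([-0.03297679,  0.59909086,  1.19450411])} 0.9960204081632653
{'camera_matrix': array([[324.73067819,   0.        , 278.92133967],
       [  0.        , 324.73067819, 209.95692216],
       [  0.        ,   0.        ,   1.        ]]), 'tool_from_camera': array([[ 1.96864966e-04, -9.64113838e-01, -2.65489113e-01,
         6.72038315e-02],
       [ 9.99999044e-01, -1.73609375e-04,  1.37197332e-03,
        -1.05391794e-03],
       [-1.36882986e-03, -2.65489129e-01,  9.64112882e-01,
        -1.44285838e-01],
       [ 0.00000000e+00,  0.00000000e+00,  0.00000000e+00,
         1.00000000e+00]])}
```

View pics/scene0.png

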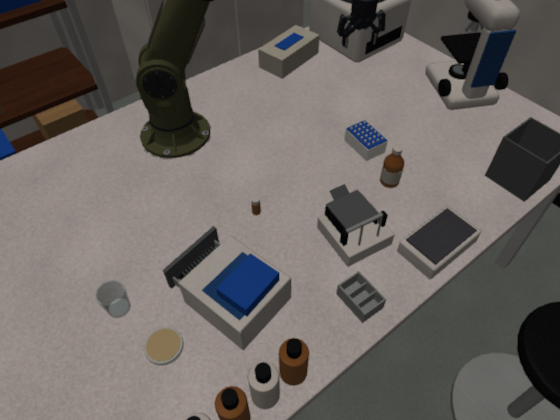

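View pics/top0.png

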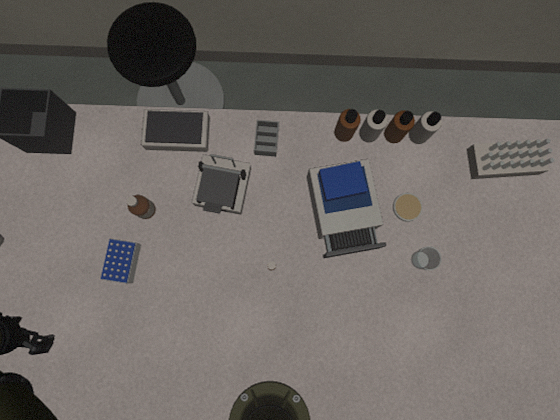

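The top view shows the scanner at about (345,200) with the drawer front at (355,250). The console is at (222,185) with its lip at (213,208), and the vial is at (271,266).

```bash
cat > h.py <<'E'
import numpy as np,cv2
from station import get_calibration
def cloud(n,d):
    c=get_calibration(n);K=np.array(c["camera_matrix"]);R=cv2.Rodrigues(np.array(c["rvec"]))[0];t=np.array(c["tvec"]).ravel()
    v,u=np.indices(d.shape)
    P=np.stack([(u-K[0,2])/K[0,0]*d,(v-K[1,2])/K[1,1]*d,d],-1)
    return (P-t)@R
def rect(n,W,m):
    m=cv2.morphologyEx(m.astype(np.uint8),cv2.MORPH_OPEN,np.ones((2,2)))
    k,l,s,_=cv2.connectedComponentsWithStats(m)
    if k<2: print(n,"none");return
    i=1+np.argmax(s[1:,4]);q=W[l==i]
    (c,sz,a)=cv2.minAreaRect((q[:,:2]*1000).astype(np.float32))
    print(n,s[i,4],"c",np.round(c,1),"size",np.round(sz,1),"ang",round(a,2),"z",np.round(np.median(q[:,2])*1000,1),"mean",np.round(q[:,:2].mean(0)*1000,1))
E
python3 - <<'E'
from h import *
for n in("top","scene"):
    d=np.load(n+"_d.npy");p=np.load(n+"_p.npy").astype(int);W=cloud(n,d);x,y,z=W[...,0],W[...,1],W[...,2];r,g,b=p[...,0],p[...,1],p[...,2]
    print(n,"bench z",np.median(z[(x>.35)&(x<.8)&(abs(y)<.5)])*1000)
    reg=(x>.35)&(x<.9)
    rs=reg&(y<-.05)&(y>-.40)
    rect("scannerall",W,rs&(z>.085)&(z<.115))
    rect("slidebox",W,rs&(z>.125)&(z<.15))
    rect("scanner+box",W,rs&(z>.094)&(z<.15))
    rect("front",W,rs&(z>.08)&(z<.094)&(r<110))
    rs=reg&(y>.0)&(y<.3)
    rect("guard",W,rs&(z>.09)&(z<.103))
    rect("deck",W,rs&(z>.04)&(z<.06))
    rect("console",W,rs&(z>.04)&(z<.12))
    rect("lip",W,rs&(z>.103)&(z<.125))
    rect("vial",W,reg&(abs(y)<.09)&(z>.02)&(z<.08)&(x<.65))
E
```

```text
top bench z 1.6830967135538712
scannerall 2783 c [ 607.5 -135.6] size [241.5 454.9] ang 29.86 z 100.8 mean [ 619.3 -205.8]
slidebox 1338 c [592.  -99.3] size [135.1 431.7] ang 46.15 z 135.3 mean [ 685.1 -189.5]
scanner+box 4172 c [ 607.5 -135.6] size [241.5 454.9] ang 29.86 z 102.5 mean [ 641.9 -200.6]
front 163 c [ 505.8 -275. ] size [  9.3 144. ] ang 11.99 z 89.2 mean [ 503.3 -267.2]
guard 1450 c [565.  131.1] size [407.2 156.5] ang 15.41 z 96.7 mean [668.3 166.8]
deck 827 c [635.3 165.6] size [580.8 109.1] ang 23.09 z 54.3 mean [841.5 254. ]
console 2582 c [574.5 140.6] size [420.9 192.5] ang 12.35 z 94.9 mean [675.5 160.3]
lip 95 c [600.9 189.4] size [61.8 22.8] ang 89.4 z 107.5 mean [599.9 184.1]
vial 60 c [422.7   4.7] size [66.5 20.7] ang 1.45 z 57.6 mean [442.6   5.2]
scene bench z 0.5514204595173493
scannerall 3738 c [ 818.  -342.8] size [266.9 689. ] ang 49.86 z 99.2 mean [ 653.8 -221.4]
slidebox 1889 c [ 879.4 -332.3] size [141.3 616.5] ang 52.71 z 133.9 mean [ 696.6 -193.1]
scanner+box 5568 c [ 865.2 -257.1] size [245.3 689. ] ang 75.34 z 101.1 mean [ 668.2 -211.1]
front 366 c [ 765.6 -355.2] size [142.2 819.8] ang 65.15 z 86.4 mean [ 506.4 -238.8]
guard 1378 c [ 850.1 -101.5] size [160.5 948.3] ang 31.68 z 95.5 mean [675. 163.]
deck 1308 c [ 871.1 -147.8] size [207.1 839.9] ang 29.39 z 48.6 mean [724.4 139.9]
console 3124 c [842.7 -97.4] size [207.1 955.7] ang 29.39 z 84.2 mean [696. 151.]
lip 40 c [ 874.6 -147.1] size [ 21.8 861. ] ang 41.38 z 105.2 mean [613.2 151.7]
vial 116 c [ 783.5 -218.5] size [ 24.1 909.8] ang 56.0 z 41.8 mean [458.    0.8]
```

```bash
sed -i 's/    m=cv2.morph/    m0=m;m=cv2.morph/; s/q=W\[l==i\]/q=W[(l==i)\&m0]/' h.py
cat > seg.py <<'E'
from h import *
for n in("top","scene"):
    d=np.load(n+"_d.npy");p=np.load(n+"_p.npy").astype(int);W=cloud(n,d);x,y,z=W[...,0],W[...,1],W[...,2];r=p[...,0]
    print(n)
    reg=(x>.35)&(x<.9)
    rs=reg&(y<-.05)&(y>-.40)
    rect("slidebox",W,rs&(z>.125)&(z<.15))
    rect("scanner+box",W,rs&(z>.096)&(z<.15))
    rect("front",W,rs&(z>.08)&(z<.094)&(x<.58)&(r<110))
    rs=reg&(y>.0)&(y<.3)
    rect("guard",W,rs&(z>.09)&(z<.103)&(x<.735))
    rect("deck",W,rs&(z>.04)&(z<.06)&(x<.8))
    rect("console",W,rs&(z>.04)&(z<.12)&(x<.8))
    rect("lip",W,rs&(z>.101)&(z<.125)&(x<.7))
    rect("vial",W,reg&(abs(y)<.09)&(z>.02)&(z<.08)&(x<.65))
E
python3 seg.py
```

```text
top
slidebox 1338 c [ 687.7 -188.4] size [ 86.9 120. ] ang 13.52 z 135.5 mean [ 686.6 -188.1]
scanner+box 4088 c [ 648.6 -201.7] size [196.3 178.3] ang 11.8 z 102.8 mean [ 644.4 -199.5]
front 163 c [ 503.3 -261.4] size [  8.6 116.2] ang 11.85 z 90.3 mean [ 503.4 -262.8]
guard 1439 c [665.9 166.5] size [132.6 119.4] ang 83.28 z 96.8 mean [668.9 168.2]
deck 726 c [688.  165.2] size [145.6 151.3] ang 81.29 z 50.0 mean [707.8 135.3]
console 2582 c [676.9 167.5] size [146.6 174.5] ang 80.88 z 95.2 mean [677.2 161.9]
lip 116 c [599.7 179.5] size [46.  18.4] ang 80.23 z 108.1 mean [599.  180.5]
vial 60 c [445.9   5.4] size [20.1 20.4] ang 1.39 z 58.1 mean [445.6   6.5]
scene
slidebox 1889 c [ 690.6 -189.8] size [ 87.9 120.6] ang 13.66 z 134.0 mean [ 693.2 -192.2]
scanner+box 5346 c [ 652.3 -203.5] size [196.5 178.3] ang 12.01 z 101.6 mean [ 665.  -210.3]
front 366 c [ 501.1 -234.6] size [ 11.4 173.2] ang 11.45 z 87.9 mean [ 502.7 -238. ]
guard 1364 c [667.2 165.2] size [136.3 122.4] ang 83.4 z 95.5 mean [670.7 164.6]
deck 1308 c [693.1 164.4] size [153.6 150.4] ang 80.35 z 48.7 mean [720.6 141.1]
console 3124 c [680.7 165.9] size [152.9 176. ] ang 81.21 z 85.6 mean [692.3 152.4]
lip 100 c [603.2 179.3] size [51.  18.4] ang 81.86 z 104.8 mean [601.7 177.1]
vial 116 c [450.9   5.3] size [25.3 20.3] ang 88.69 z 45.4 mean [453.4   2.3]
```

```bash
cat > go.py <<'E'
# usage: go.py x y z(mm) [tool-x yaw deg] : shift (cm, current tool axes) and twist needed
import sys,numpy as np
from scipy.spatial.transform import Rotation as Ro
from station import readout
s=readout.state();R=Ro.from_quat(s["tcp_rot"]).as_matrix()
yaw=np.degrees(np.arctan2(R[1,0],R[0,0]))
print("t",round(s["time_s"],2),"pos",np.round(s["position"]*1000,1),"yaw",round(yaw,2),"F",np.round(s["wrist_force"],1),"w",round(s["gripper_width"],3))
a=[float(v) for v in sys.argv[1:]]
if len(a)>=3: print("shift cm",np.round(R.T@(np.array(a[:3])/1000-s["position"])*100,2))
if len(a)>3: print("twist",round(np.radians((yaw-a[3]+180)%360-180),3))
E
python3 -m pendant '[{"twist":-0.131,"claw":-1},{"twist":-0.131,"claw":-1},{"twist":-0.131,"claw":-1},{"twist":-0.131,"claw":-1},{"twist":-0.132,"claw":-1},{"claw":-1}]' 40
python3 go.py 450 200 220 191.9; python3 go.py 450 -244 220
```

```text
t 0.1 pos [270.5 562.9 230.5] yaw 154.34 F [-0.3 -0.9 -0.3] w 1.001
shift cm [-31.9  -24.94   1.09]
twist -0.655
t 0.1 pos [270.5 562.9 230.5] yaw 154.34 F [-0.3 -0.9 -0.3] w 1.001
shift cm [-51.12 -64.96   1.16]invalid input
```

```bash
python3 -m pendant '[{"x":0,"y":0,"z":0,"twist":-0.131,"claw":-1},{"x":0,"y":0,"z":0,"twist":-0.131,"claw":-1},{"x":0,"y":0,"z":0,"twist":-0.131,"claw":-1},{"x":0,"y":0,"z":0,"twist":-0.131,"claw":-1},{"x":0,"y":0,"z":0,"twist":-0.131,"claw":-1}]' 40
python3 go.py 450 200 220 191.9; python3 go.py 450 -244 220
```

```text
time_s: 0.6
position: [0.2705, 0.5631, 0.2308]
tcp_rot: [-0.106, 0.994, -0.0, -0.0]
wrist_force: [-0.1, 0.6, -0.3]
gripper_width: 0.145
grasp_force: 0.0
t 0.6 pos [270.5 563.1 230.8] yaw -167.82 F [-0.1  0.6 -0.3] w 0.145
shift cm [ -9.88 -39.28   1.11]
twist 0.005
t 0.6 pos [270.5 563.1 230.8] yaw -167.82 F [-0.1  0.6 -0.3] w 0.145
shift cm [ -0.51 -82.68   1.15]
```

```bash
python3 -m pendant '[{"x":-2,"y":-3,"z":0,"twist":0,"claw":-1},{"x":-2,"y":-3,"z":0,"twist":0,"claw":-1},{"x":-2,"y":-3,"z":0,"twist":0,"claw":-1},{"x":-2,"y":-3,"z":0,"twist":0,"claw":-1},{"x":-2,"y":-3,"z":0,"twist":0,"claw":-1},{"x":0,"y":-3.5,"z":0,"twist":0,"claw":-1},{"x":0,"y":-3.5,"z":0,"twist":0,"claw":-1},{"x":0,"y":-3.5,"z":0,"twist":0,"claw":-1},{"x":0,"y":-3.5,"z":0,"twist":0,"claw":-1},{"x":0,"y":-3.5,"z":0,"twist":0,"claw":-1},{"x":0,"y":-3.5,"z":0,"twist":0,"claw":-1},{"x":0,"y":-3,"z":0,"twist":0,"claw":-1}]' >/dev/null
python3 go.py 440 -246 220 191.9
```

```text
t 1.8 pos [448.8 200.1 231. ] yaw -168.19 F [ 0.3  0.2 -0. ] w 0.002
shift cm [  9.99 -43.48   1.14]
twist -0.002
```

```bash
python3 -m pendant '[{"x":0.8,"y":-3.6,"z":0,"twist":0,"claw":-1},{"x":0.8,"y":-3.6,"z":0,"twist":0,"claw":-1},{"x":0.8,"y":-3.6,"z":0,"twist":0,"claw":-1},{"x":0.8,"y":-3.6,"z":0,"twist":0,"claw":-1},{"x":0.8,"y":-3.6,"z":0,"twist":0,"claw":-1},{"x":0.8,"y":-3.6,"z":0,"twist":0,"claw":-1},{"x":0.8,"y":-3.6,"z":0,"twist":0,"claw":-1},{"x":0.8,"y":-3.6,"z":0,"twist":0,"claw":-1},{"x":0.8,"y":-3.6,"z":0,"twist":0,"claw":-1},{"x":0.8,"y":-3.6,"z":0,"twist":0,"claw":-1},{"x":1,"y":-3.7,"z":0,"twist":0,"claw":-1},{"x":1,"y":-3.7,"z":0,"twist":0,"claw":-1}]' >/dev/null
python3 go.py 440 -246 55 191.9
python3 - <<'E'
from station import capture
import cv2
p,d=capture("wrist");cv2.imwrite("pics/w1.png",p[:,:,::-1])
E
```

```text
t 3.0 pos [ 439.7 -244.4  231.1] yaw -168.12 F [ 0.6  0.2 -0.2] w 0.0
shift cm [-1.000e-02 -1.600e-01  1.761e+01]
twist -0.0
```

View pics/w1.png

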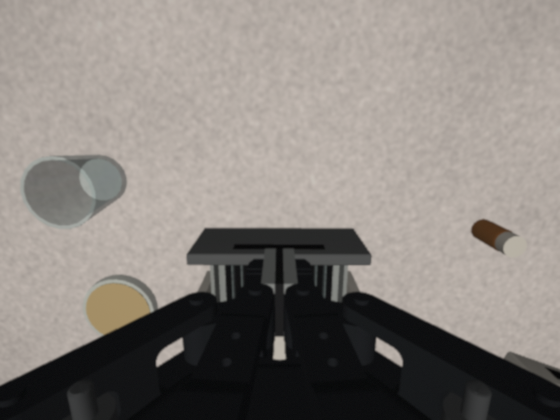

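The panel spans columns 190–369 and is centred on the fingers at column 280. The beaker (75,190) and the vial (500,235) are clear.

```bash
python3 -m pendant '[{"x":0,"y":0,"z":3,"twist":0,"claw":-1},{"x":0,"y":0,"z":3,"twist":0,"claw":-1},{"x":0,"y":0,"z":3,"twist":0,"claw":-1},{"x":0,"y":0,"z":3,"twist":0,"claw":-1},{"x":0,"y":0,"z":3,"twist":0,"claw":-1},{"x":0,"y":0,"z":2.6,"twist":0,"claw":-1},{"x":0,"y":0,"z":0,"twist":0,"claw":-1}]' | grep force
python3 -m pendant '[{"x":-1.5,"y":0,"z":0,"twist":0,"claw":-1},{"x":-1.5,"y":0,"z":0,"twist":0,"claw":-1},{"x":-1,"y":0,"z":0,"twist":0,"claw":-1},{"x":-1,"y":0,"z":0,"twist":0,"claw":-1},{"x":-1,"y":0,"z":0,"twist":0,"claw":-1},{"x":-1,"y":0,"z":0,"twist":0,"claw":-1},{"x":-1,"y":0,"z":0,"twist":0,"claw":-1}]'
python3 go.py 540.5 -225 55
```

```text
wrist_force: [-0.5, 0.6, -0.2]
grasp_force: 0.0
time_s: 4.45
position: [0.519, -0.2266, 0.0555]
tcp_rot: [-0.103, 0.995, -0.0, -0.0]
wrist_force: [-1.4, -1.3, 0.3]
gripper_width: -0.001
grasp_force: 1.0
t 4.45 pos [ 519.  -226.6   55.5] yaw -168.14 F [-1.4 -1.3  0.3] w -0.001
shift cm [-2.13 -0.29  0.05]
```

```bash
python3 -m pendant '[{"x":-0.4,"y":0,"z":0,"twist":0,"claw":-1},{"x":-0.3,"y":0,"z":0,"twist":0,"claw":-1},{"x":-0.3,"y":0,"z":0,"twist":0,"claw":-1},{"x":0,"y":0,"z":0,"twist":0,"claw":-1}]'|grep -E "pos|wrist"
python3 -m pendant '[{"x":-0.2,"y":0,"z":0,"twist":0,"claw":-1},{"x":-0.2,"y":0,"z":0,"twist":0,"claw":-1},{"x":0,"y":0,"z":0,"twist":0,"claw":-1}]'|grep -E "pos|wrist"
```

```text
position: [0.5285, -0.2243, 0.0552]
wrist_force: [0.3, -0.2, -0.3]
position: [0.529, -0.2242, 0.055]
wrist_force: [-8.4, -1.1, 6.3]
```

```bash
python3 -m pendant '[{"x":-0.2,"y":0,"z":0,"twist":0,"claw":-1},{"x":-0.2,"y":0,"z":0,"twist":0,"claw":-1},{"x":0,"y":0,"z":0,"twist":0,"claw":-1},{"x":0,"y":0,"z":0,"twist":0,"claw":-1}]'|grep -E "pos|wrist"
python3 -m pendant '[{"x":2,"y":0,"z":0,"twist":0,"claw":-1},{"x":2,"y":0,"z":0,"twist":0,"claw":-1},{"x":2,"y":0,"z":-3,"twist":0,"claw":-1},{"x":0,"y":0,"z":-4,"twist":0,"claw":-1},{"x":0,"y":0,"z":-4,"twist":0,"claw":-1},{"x":0,"y":0,"z":-4,"twist":0,"claw":-1},{"x":0,"y":0,"z":-2,"twist":0,"claw":-1}]'|grep -E "pos|wrist"
python3 - <<'E'
from station import capture
import cv2,numpy as np
for n in("top","scene"):
    p,d=capture(n);np.save(f"{n}_d.npy",d);np.save(f"{n}_p.npy",p)
    cv2.imwrite(f"pics/{n}1.png",p[:,:,::-1])
E
python3 seg.py | grep -E "^(top|scene|front|scanner|lip|vial)"; python3 go.py 592 181 200 170.7
```

```text
position: [0.5289, -0.2243, 0.0547]
wrist_force: [-18.6, -1.8, 11.9]
position: [0.4786, -0.2356, 0.2291]
wrist_force: [0.5, -0.2, -0.7]
top
scanner+box 4084 c [ 648.8 -201.9] size [196.7 178.6] ang 11.83 z 102.7 mean [ 644.5 -199.5]
front 239 c [ 544.5 -220.6] size [ 10.2 166.5] ang 11.87 z 90.1 mean [ 543.6 -217.2]
lip 108 c [599.2 180. ] size [45.8 17.9] ang 79.58 z 108.7 mean [598.2 180.4]
vial 62 c [445.9   5.4] size [20.1 20.5] ang 2.03 z 57.9 mean [445.5   6.4]
scene
scanner+box 5344 c [ 652.1 -203.5] size [197.2 179.4] ang 12.21 z 101.5 mean [ 664.9 -209.6]
front 125 c [ 548.6 -241.4] size [  6.  134.9] ang 12.32 z 89.4 mean [ 550.8 -248.1]
lip 112 c [604.4 178.7] size [48.4 17.1] ang 79.53 z 104.3 mean [602.6 178.1]
vial 117 c [450.    4.8] size [20.7 22.3] ang 52.25 z 44.5 mean [453.1   2.9]
t 6.35 pos [ 479.1 -235.9  228.8] yaw -168.14 F [ 0.5  0.1 -0.2] w -0.003
shift cm [-19.6   38.49   2.83]
twist 0.369
```

View pics/scene1.png

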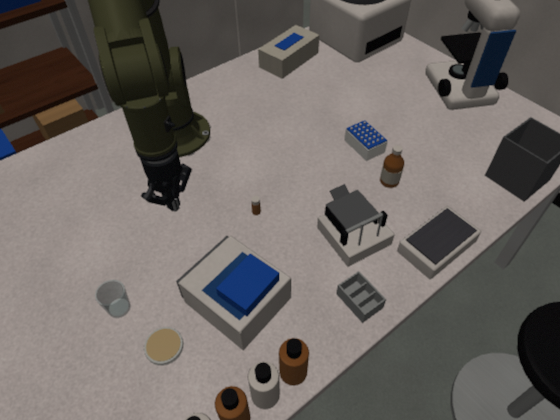

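The drawer is shut flush at (205,265) and the bystanders have not moved. Next is the console.

```bash
python3 -m pendant '[{"x":0,"y":3.5,"z":0,"twist":0.123,"claw":1},{"x":0,"y":3.5,"z":0,"twist":0.123,"claw":1},{"x":0,"y":3.5,"z":0,"twist":0.123,"claw":1},{"x":0,"y":3.5,"z":0,"twist":0,"claw":1},{"x":0,"y":3.5,"z":0,"twist":0,"claw":1},{"x":0,"y":3.5,"z":0,"twist":0,"claw":1},{"x":0,"y":3.5,"z":0,"twist":0,"claw":1},{"x":0,"y":3.5,"z":0,"twist":0,"claw":1},{"x":0,"y":3.5,"z":0,"twist":0,"claw":1},{"x":0,"y":3.5,"z":0,"twist":0,"claw":1}]' >/dev/null
python3 go.py 540 190 200 170.7
```

```text
t 7.35 pos [507.7 112.1 224.3] yaw 170.73 F [ 0.6 -1.1  1.1] w 1.0
shift cm [-1.94  8.21  2.42]
twist 0.0
```

```bash
python3 -m pendant '[{"x":-1,"y":2.7,"z":0,"twist":0,"claw":1},{"x":-1,"y":2.7,"z":0,"twist":0,"claw":1},{"x":0,"y":2.8,"z":0,"twist":0,"claw":1},{"x":0,"y":0,"z":0,"twist":0,"claw":1}]' >/dev/null
python3 go.py 595 181 200 170.7
python3 - <<'E'
from station import capture
import cv2,numpy as np
p,d=capture("wrist");cv2.imwrite("pics/w2.png",p[:,:,::-1]);np.save("w_d.npy",d);np.save("w_p.npy",p)
E
```

```text
t 7.75 pos [540.4 193.3 223.8] yaw 171.05 F [-1.3  0.7 -0.8] w 0.995
shift cm [-5.59 -0.37  2.37]
twist 0.006
```

View pics/w2.png

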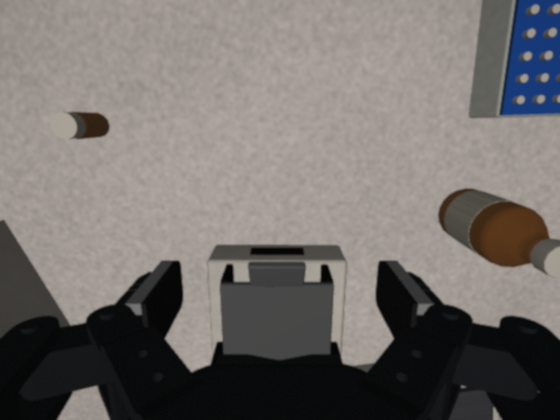

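The wrist view shows the lip at columns 249–305, rows 263–285, almost centred between the fingers. I'll locate it from the depth.

```bash
python3 - <<'E'
from h import *
from station import readout
from scipy.spatial.transform import Rotation as Ro
d=np.load("w_d.npy");c=get_calibration("wrist");K=c["camera_matrix"];T=c["tool_from_camera"];s=readout.state()
v,u=np.indices(d.shape);P=np.stack([(u-K[0,2])/K[0,0]*d,(v-K[1,2])/K[1,1]*d,d],-1)
t=P@T[:3,:3].T+T[:3,3];W=t@Ro.from_quat(s["tcp_rot"]).as_matrix().T+s["position"]
x,y,z=np.moveaxis(W,-1,0)
win=(v>225)&(v<340)&(u>200)&(u<355)
rect("lip",W,win&(z>.102)&(z<.125)); rect("plate",W,win&(z>.092)&(z<.1)); rect("frontface/deck",W,win&(z>.04)&(z<.058))
for r in range(258,292,3): print(r,np.round(t[r,277]*1000,1),np.round(W[r,277]*1000,1))
for col in (245,248,251,300,303,306,309): print(col,np.round(t[275,col]*1000,1),np.round(W[275,col,2]*1000,1))
E
```

```text
lip 1109 c [600.3 178.3] size [48.8 23.4] ang 83.03 z 109.2 mean [598.7 178.4]
plate 6330 c [645.3 171.2] size [105.5  62.2] ang 80.2 z 98.0 mean [644.4 171. ]
frontface/deck 3380 c [661.2 168.6] size [148.4  99.2] ang 80.86 z 51.2 mean [641.2 172.4]
258 [-74.7  -2.6 177.6] [613.3 176.4  46.1]
261 [-50.7  -2.3 116.8] [589.8 180.5 106.9]
264 [-51.6  -2.3 112.8] [590.7 180.3 110.9]
267 [-53.   -2.3 109.8] [592.1 180.1 114. ]
270 [-57.2  -2.3 112.6] [596.2 179.4 111.1]
273 [-61.4  -2.3 115.3] [600.3 178.8 108.4]
276 [-65.5  -2.3 117.6] [604.4 178.1 106.1]
279 [-69.9  -2.3 120.5] [608.7 177.4 103.2]
282 [-74.   -2.4 122.7] [612.8 176.7 100.9]
285 [-78.2  -2.4 124.8] [616.9 176.1  98.9]
288 [-81.6  -2.4 125.5] [620.3 175.5  98.2]
291 [-84.8  -2.4 125.6] [623.4 175.   98.1]
245 [-92.2 -36.9 172.6] 51.0
248 [-91.  -33.4 170.3] 53.3
251 [-64.1 -25.3 116.9] 106.8
300 [-64.   18.  116.7] 107.0
303 [-64.   20.6 116.7] 107.0
306 [-92.5  28.5 173.1] 50.5
309 [-92.2  31.7 172.6] 51.0
```

```bash
python3 -m pendant '[{"x":-3,"y":-0.24,"z":0,"twist":0,"claw":1},{"x":-3.1,"y":0,"z":0,"twist":0,"claw":1},{"x":0,"y":0,"z":3,"twist":0,"claw":1},{"x":0,"y":0,"z":3,"twist":0,"claw":1},{"x":0,"y":0,"z":3,"twist":0,"claw":1},{"x":0,"y":0,"z":2.4,"twist":0,"claw":1},{"x":0,"y":0,"z":0,"twist":0,"claw":1}]' 20 | grep -E "pos|wrist"
python3 go.py 601 178.5 90 170.9
```

```text
position: [0.5982, 0.1739, 0.1073]
wrist_force: [-0.6, 0.4, 0.0]
t 8.5 pos [598.2 173.9 107.3] yaw 170.66 F [-0.6  0.4  0. ] w 1.0
shift cm [-0.21  0.5   1.73]
twist -0.004
```

```bash
python3 -m pendant '[{"x":0,"y":0,"z":0,"twist":0,"claw":1},{"x":0,"y":0,"z":0,"twist":0,"claw":1},{"x":0,"y":0,"z":0,"twist":0,"claw":1}]' | grep -E "pos|wrist"
cat > wl.py <<'E'
from h import *
from station import readout,capture
from scipy.spatial.transform import Rotation as Ro
s=readout.state();p,d=capture("wrist");cv2.imwrite("pics/w3.png",p[:,:,::-1]);c=get_calibration("wrist");K=c["camera_matrix"];T=c["tool_from_camera"]
v,u=np.indices(d.shape);P=np.stack([(u-K[0,2])/K[0,0]*d,(v-K[1,2])/K[1,1]*d,d],-1)
t=P@T[:3,:3].T+T[:3,3];W=t@Ro.from_quat(s["tcp_rot"]).as_matrix().T+s["position"]
z=W[...,2];m=(z>.102)&(z<.125)&(abs(t[...,1])<.034)&(abs(t[...,0])<.03)&(d>0)
rect("lip world",W,m);rect("lip tool",t,m)
print(s["position"],Ro.from_quat(s["tcp_rot"]).as_euler("xyz"))
E
python3 wl.py
```

```text
position: [0.6016, 0.1763, 0.1128]
wrist_force: [-0.5, 0.3, -0.5]
lip world 3494 c [600.7 181.2] size [49.4 22.4] ang 80.67 z 109.2 mean [598.8 181.4]
lip tool 3494 c [1.7 4.7] size [22.4 49.4] ang 0.05 z 3.6 mean [3.6 4.5]
[0.60160202 0.17628336 0.11284455] [3.14055677e+00 2.35087784e-03 2.97953694e+00]
```

View pics/w3.png

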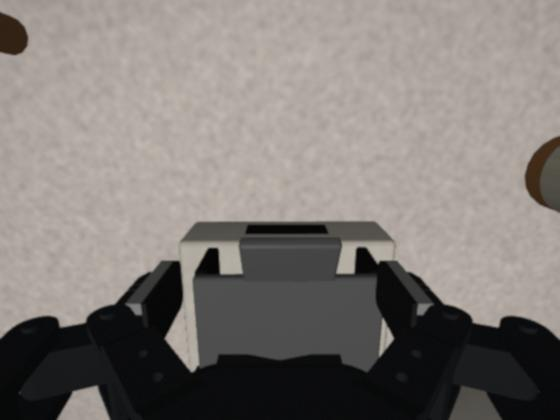

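The lip sits 4.7 mm to the tool's +y, between the fingers. I'll correct that, lower and close.

```bash
python3 -m pendant '[{"x":0.1,"y":0.47,"z":0,"twist":0,"claw":1},{"x":0,"y":0,"z":1.1,"twist":0,"claw":1},{"x":0,"y":0,"z":1.1,"twist":0,"claw":1},{"x":0,"y":0,"z":0,"twist":0,"claw":1},{"x":0,"y":0,"z":0,"twist":0,"claw":1},{"x":0,"y":0,"z":0,"twist":0,"claw":1}]' 20 | grep -E "pos|wrist"
python3 -m pendant '[{"x":0,"y":0,"z":0,"twist":0,"claw":-1},{"x":0,"y":0,"z":0,"twist":0,"claw":-1},{"x":0,"y":0,"z":0,"twist":0,"claw":-1},{"x":0,"y":0,"z":0,"twist":0,"claw":-1},{"x":0,"y":0,"z":0,"twist":0,"claw":-1},{"x":0,"y":0,"z":0,"twist":0,"claw":-1}]' 20
python3 wl.py
```

```text
position: [0.6006, 0.181, 0.0892]
wrist_force: [0.7, 0.3, -0.2]
time_s: 10.05
position: [0.6008, 0.1818, 0.0898]
tcp_rot: [0.081, 0.997, 0.001, 0.0]
wrist_force: [-1.1, 3.0, 5.8]
gripper_width: 0.582
grasp_force: 23.8
lip world 6219 c [600.3 182.9] size [65.9 23.5] ang 80.82 z 110.1 mean [597.6 182.1]
lip tool 6219 c [0.6 1. ] size [65.9 23.5] ang 89.9 z -20.2 mean [ 3.2 -0.2]
[0.60078067 0.18178291 0.08984202] [3.14039169e+00 7.60105721e-04 2.98004919e+00]
```

View pics/w3.png

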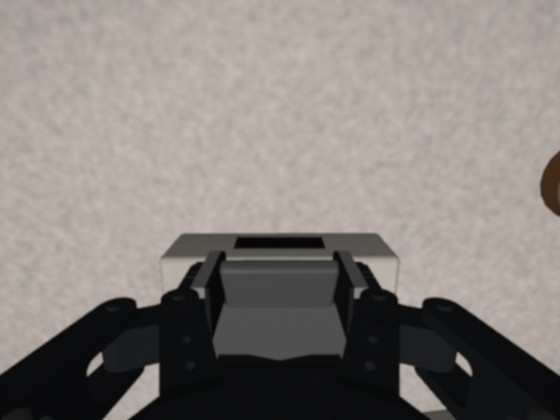

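The lip is held (opening 0.58, about 50 mm). Now I'll follow the arc: radius 119.5 mm, starting 4.8° above the hinge plane.

```bash
python3 -m pendant '[{"x":-0.27,"y":0,"z":-1.53,"twist":0,"claw":-1},{"x":-0.4,"y":0,"z":-1.52,"twist":0,"claw":-1},{"x":-0.65,"y":0,"z":-1.43,"twist":0,"claw":-1},{"x":-0.78,"y":0,"z":-1.34,"twist":0,"claw":-1},{"x":-0.98,"y":0,"z":-1.23,"twist":0,"claw":-1},{"x":-1.12,"y":0,"z":-1.08,"twist":0,"claw":-1},{"x":0,"y":0,"z":0,"twist":0,"claw":-1},{"x":0,"y":0,"z":0,"twist":0,"claw":-1}]' 20
python3 go.py
```

```text
time_s: 10.9
position: [0.6416, 0.1751, 0.1701]
tcp_rot: [0.08, 0.997, 0.0, -0.0]
wrist_force: [-0.8, 4.2, 0.5]
gripper_width: 0.574
grasp_force: 22.4
t 10.9 pos [641.6 175.1 170.1] yaw 170.77 F [-0.8  4.2  0.5] w 0.574
```

```bash
python3 -m pendant '[{"x":-1.26,"y":0,"z":-0.92,"twist":0,"claw":-1},{"x":-1.36,"y":0,"z":-0.76,"twist":0,"claw":-1},{"x":-1.46,"y":0,"z":-0.57,"twist":0,"claw":-1},{"x":-1.51,"y":0,"z":-0.38,"twist":0,"claw":-1},{"x":-1.04,"y":0,"z":-0.13,"twist":0,"claw":-1},{"x":-1.04,"y":0,"z":-0.06,"twist":0,"claw":-1},{"x":-1.04,"y":0,"z":0.05,"twist":0,"claw":-1},{"x":-1.03,"y":0,"z":0.12,"twist":0,"claw":-1},{"x":-1.02,"y":0,"z":0.23,"twist":0,"claw":-1},{"x":-1,"y":0,"z":0.31,"twist":0,"claw":-1},{"x":-0.96,"y":0,"z":0.39,"twist":0,"claw":-1},{"x":0,"y":0,"z":0,"twist":0,"claw":-1}]' 20
python3 - <<'E'
from station import capture
import cv2
p,d=capture("scene");cv2.imwrite("pics/s2.png",cv2.resize(p[100:320,180:480,::-1],None,fx=2,fy=2))
E
```

```text
time_s: 12.1
position: [0.7696, 0.1545, 0.1885]
tcp_rot: [0.081, 0.997, 0.001, 0.002]
wrist_force: [3.5, 4.4, 7.4]
gripper_width: 0.577
grasp_force: 20.8
```

View pics/s2.png

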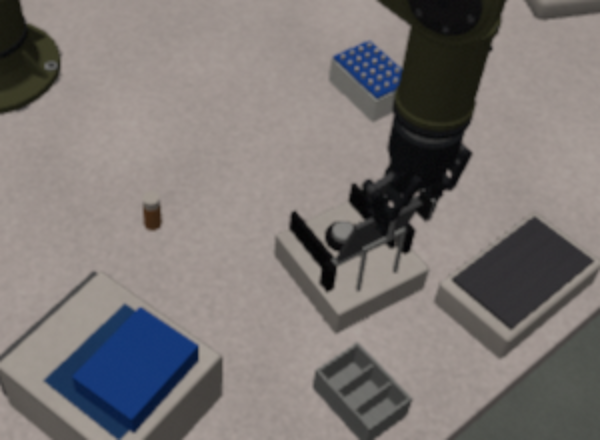

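The guard is swung back and the button is exposed at (343,235). I'll release it and lift.

```bash
python3 -m pendant '[{"x":0,"y":0,"z":0,"twist":0,"claw":1},{"x":0,"y":0,"z":0,"twist":0,"claw":1},{"x":0,"y":0,"z":0,"twist":0,"claw":1},{"x":0,"y":0,"z":0,"twist":0,"claw":1},{"x":0,"y":0,"z":-2,"twist":0,"claw":1},{"x":0,"y":0,"z":-2,"twist":0,"claw":1},{"x":0,"y":0,"z":-2,"twist":0,"claw":1},{"x":3,"y":0,"z":-1,"twist":0,"claw":1},{"x":4,"y":0,"z":0,"twist":0,"claw":1},{"x":4,"y":0,"z":0,"twist":0,"claw":1},{"x":2,"y":0,"z":0,"twist":0,"claw":-1},{"x":0,"y":0,"z":0,"twist":0,"claw":-1}]' | grep -E "pos|wrist|width"
python3 -m pendant '[{"x":0,"y":0,"z":0,"twist":0,"claw":-1},{"x":0,"y":0,"z":0,"twist":0,"claw":-1},{"x":0,"y":0,"z":0,"twist":0,"claw":-1},{"x":0,"y":0,"z":0,"twist":0,"claw":-1}]' | grep -E "pos|wrist|width"
python3 go.py 669 168.5 250
cat > b.py <<'E'
from h import *
from station import readout,capture
from scipy.spatial.transform import Rotation as Ro
s=readout.state();p,d=capture("wrist");cv2.imwrite("pics/w4.png",p[:,:,::-1]);c=get_calibration("wrist");K=c["camera_matrix"];T=c["tool_from_camera"]
v,u=np.indices(d.shape);P=np.stack([(u-K[0,2])/K[0,0]*d,(v-K[1,2])/K[1,1]*d,d],-1)
t=P@T[:3,:3].T+T[:3,3];W=t@Ro.from_quat(s["tcp_rot"]).as_matrix().T+s["position"]
z=W[...,2];near=np.hypot(W[...,0]-.669,W[...,1]-.1685)<.04
rect("button",W,near&(z>.067)&(z<.08))
E
python3 b.py
```

```text
position: [0.6366, 0.1758, 0.259]
wrist_force: [-0.0, -0.1, 0.1]
gripper_width: 0.693
position: [0.6398, 0.1743, 0.2571]
wrist_force: [0.1, 0.7, 0.2]
gripper_width: 0.004
t 13.75 pos [639.8 174.3 257.1] yaw 170.68 F [0.1 0.7 0.2] w 0.004
shift cm [-2.97 -0.1   0.71]
button 674 c [667.5 170.9] size [28.6 31.1] ang 79.97 z 73.4 mean [666.6 170.8]
```

View pics/w4.png

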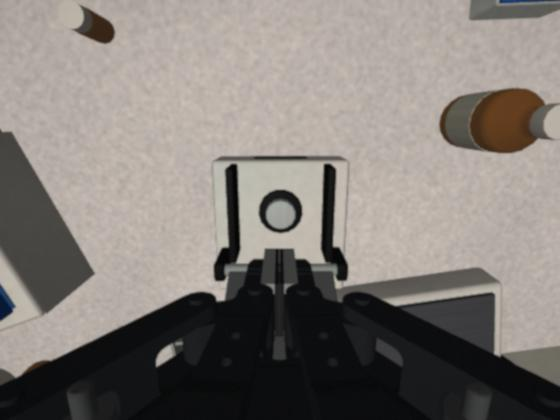

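The guard stays open, and the button is at (280,212), world about (668,170).

```bash
python3 -m pendant '[{"x":-1.4,"y":0.05,"z":0,"twist":0,"claw":-1},{"x":-1.4,"y":0,"z":0,"twist":0,"claw":-1},{"x":0,"y":0,"z":3,"twist":0,"claw":-1},{"x":0,"y":0,"z":3,"twist":0,"claw":-1},{"x":0,"y":0,"z":3,"twist":0,"claw":-1},{"x":0,"y":0,"z":3,"twist":0,"claw":-1},{"x":0,"y":0,"z":3,"twist":0,"claw":-1},{"x":0,"y":0,"z":1.8,"twist":0,"claw":-1},{"x":0,"y":0,"z":0,"twist":0,"claw":-1},{"x":0,"y":0,"z":0,"twist":0,"claw":-1},{"x":0,"y":0,"z":0,"twist":0,"claw":-1}]' | grep -E "pos|wrist|width"
python3 go.py 668 170 66
```

```text
position: [0.668, 0.171, 0.0913]
wrist_force: [0.2, 0.0, 1.2]
gripper_width: -0.0
t 14.9 pos [668.  171.   91.3] yaw 170.72 F [0.2 0.  1.2] w -0.0
shift cm [-0.01 -0.1   2.53]
```

```bash
python3 -m pendant '[{"x":0,"y":0,"z":1,"twist":0,"claw":-1},{"x":0,"y":0,"z":0.5,"twist":0,"claw":-1},{"x":0,"y":0,"z":0.5,"twist":0,"claw":-1},{"x":0,"y":0,"z":0.3,"twist":0,"claw":-1},{"x":0,"y":0,"z":0.2,"twist":0,"claw":-1},{"x":0,"y":0,"z":0.2,"twist":0,"claw":-1},{"x":0,"y":0,"z":0,"twist":0,"claw":-1},{"x":0,"y":0,"z":0,"twist":0,"claw":-1}]' | grep -E "pos|wrist|width"
python3 go.py
```

```text
position: [0.667, 0.1707, 0.0659]
wrist_force: [-7.6, -2.9, 22.7]
gripper_width: -0.003
t 15.7 pos [667.  170.7  65.9] yaw 170.72 F [-7.6 -2.9 22.7] w -0.003
```

The button bottomed out: z = 65.9 mm with 23 N. Now I'll retreat and check.

```bash
python3 -m pendant '[{"x":0,"y":0,"z":-1,"twist":0,"claw":-1},{"x":0,"y":0,"z":-2,"twist":0,"claw":-1},{"x":0,"y":0,"z":-3,"twist":0,"claw":-1},{"x":0,"y":0,"z":-3,"twist":0,"claw":-1},{"x":0,"y":0,"z":-3,"twist":0,"claw":-1},{"x":0,"y":0,"z":-3,"twist":0,"claw":-1},{"x":3,"y":0,"z":-2,"twist":0,"claw":-1},{"x":3,"y":0,"z":0,"twist":0,"claw":-1},{"x":3,"y":0,"z":0,"twist":0,"claw":-1},{"x":0,"y":0,"z":0,"twist":0,"claw":-1},{"x":0,"y":0,"z":0,"twist":0,"claw":-1},{"x":0,"y":0,"z":0,"twist":0,"claw":-1}]' | grep -E "pos|wrist|width"
python3 b.py
python3 - <<'E'
from station import capture
import cv2,numpy as np
p,d=capture("scene");np.save("scene_d.npy",d);np.save("scene_p.npy",p)
cv2.imwrite("pics/s3.png",p[:,:,::-1])
E
python3 seg.py | tail -9
```

```text
position: [0.5791, 0.1847, 0.2327]
wrist_force: [0.2, 0.2, -0.5]
gripper_width: 0.004
button none
scene
slidebox 1890 c [ 690.6 -190.2] size [ 88.5 120.5] ang 13.24 z 134.1 mean [ 693.3 -192.3]
scanner+box 5320 c [ 652.3 -203.1] size [197.7 179.1] ang 11.05 z 101.5 mean [ 664.6 -209.9]
front 153 c [ 547.6 -228.8] size [  6.  159.8] ang 11.44 z 89.1 mean [ 548.1 -234.6]
guard 52 c [715.4 100.8] size [20.9 15. ] ang 48.08 z 96.3 mean [714.1  99.8]
deck 1307 c [693.2 163.9] size [152.4 151.4] ang 80.5 z 48.5 mean [721.1 142.2]
console 2506 c [692.9 164. ] size [152.4 152. ] ang 80.5 z 50.3 mean [698.5 153.3]
lip none
vial 115 c [451.5   4.4] size [23.4 21.3] ang 84.21 z 45.3 mean [453.4   3. ]
```

View pics/s3.png

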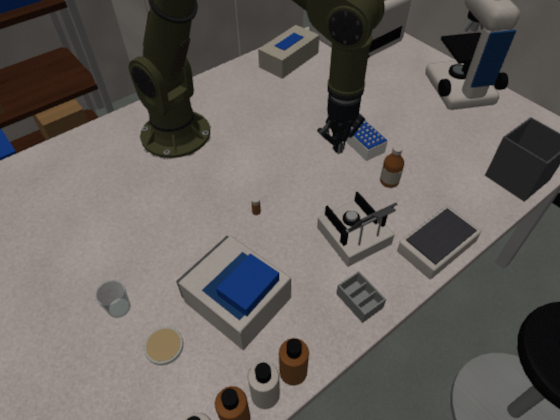

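The drawer is shut, the guard leans back on its stop at (375,215), everything else is in place and the arm is clear.

```bash
python3 -c "from station import workorder; print(workorder.hand_in())"
```

```text
the job is handed in; nothing more can be done
None
```

The drawer is pushed fully shut, the guard rests open on its stop, the start button was pressed to the bottom and released, and the job is handed in; the final picture showed the loose items where they stood, but I did not measure the button springing back up.

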